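Clear the label reader and present the notched slide

TASK

The staining basket is standing on the label reader's pad: first hang it by its handle on the two-pronged draining hook and let go. Then pick up the slide that has a small corner notch (the notch marks its frosted, label end), grip it away from that end, and present it to the reader: held still and level, label side up, the frosted end centred about 70 mm above the round pad and pointing to the reader's column. Finish while still holding it there, and leave everything else on the bench where it is.

Things in the scene. Friction and masses are not known exactly. Their poses are not given: they have to be found in the camera images.
- reader: Label reader, fixed. White base 230 x 110 x 12 mm (x from -70 to 160 mm) with a black round pad, 64 mm across, top 16 mm up. A 22 mm column at x = 130 mm carries the reader head, 62 mm wide, from x = 70 mm outwards, 170 to 255 mm above the bench. Origin: on the bench under the pad centre; +x points from the pad to the column, z up.
- pad (a point): Centre of the top of the reader's round pad, 16 mm above the bench.
- hook: Draining hook, fixed. Base 12 mm high, x -120 to 30, y +-60 mm; 16 mm column at the origin. From its 200 mm high top two 8 mm rod prongs (y = +-34 mm) run to -x: each dips to a level saddle 50 to 80 mm out (rod centre 180 mm high), then turns up to a tip 97 mm out, 209 mm high over all. Origin: foot of the column; -x is where the prongs point.
- seat (a point): Midway between the two saddles of the hook: where the middle of the basket's handle bar lies when hung, the bar along the hook's y. 65 mm out from the column, 188.5 mm high.
- basket: Empty steel wire staining basket, about 220 g, 121 x 76 mm over all, wire walls 52 mm high, with a rigid bail handle: uprights at x = +-56 mm and a straight bar along the basket's x, 9 mm thick, its centre 130 mm above the underside. Starts standing on the reader's pad. Origin: centre of the underside; z up.
- handle (a point): Middle of the basket's handle bar, 130 mm above the basket's underside; grip here, between the prongs' places.
- slide: The specimen: glass counting slide 90 x 36 x 5 mm, about 45 g, a pale ground band at both ends; a 10 x 10 mm square notch is cut from one corner of its frosted (label) end. Lies label side up on one of the two rests, top face 23 mm above the bench, turned anew each time. Origin: centre of the underside; +x points to the frosted, notched end (notch at the +x +y corner), z out of the label side.
- frosted (a point): Middle of the frosted end's label area: on the upper face, 33 mm from the slide's middle towards the notched end.
- clear_end (a point): The place to grip the slide, across its 36 mm width: 22 mm from its middle towards the end without notch, half way through the thickness; nothing is under it but the bench.
- blank: A second slide of the same make and size without any notch, on the other rest; leave it alone. Origin: centre of the underside.
- rest_a: Round grey slide rest, fixed: top 30 mm across, 18 mm high (foot 44 mm across, 8 mm high). Origin: centre of the underside.
- rest_b: The other, equal slide rest.
- bottle: Bystander: amber glass bottle with a blue cap, 60 mm across, 110 mm tall. Origin: centre of the underside.
- jar: Bystander: white plastic jar, 64 mm across, 85 mm tall. Origin: centre of the underside.
- beaker: Bystander: clear beaker, 64 mm across, 80 mm tall. Origin: centre of the underside.
- dish: Bystander: closed petri dish, 92 mm across, 16 mm tall. Origin: centre of the underside.
- coverbox: Bystander: white box of cover glasses, 60 x 50 x 20 mm. Origin: centre of the underside.
Not all that is in view belongs to the job. What is shaped like the slide but brown or pink is not meant.

How it is judged:
By the outcome, as a careful person would: the job done as asked, in the order asked, and still so for the second after the job is handed in, while the arm keeps its last pose, push and grip.
It also fails if it takes over 61 s, if anything falls off the work surface, if the arm or the gripper's body presses on something with over 40 N, if the wrist force passes 120 N, or if a joint passes its speed limit or range.

ROBOT

A 6-joint arm with a two-finger parallel gripper is mounted at the origin on the work surface. World frame = base frame: x ahead of the robot, y to its left, z up, the work surface at z = 0. Lengths are in m, angles in rad, forces in N, time in s.
With the tool pointing down it reaches from about 0.4 to 0.925 m from the base axis. Payload 12.5 kg.
Tool frame: the origin (TCP) lies at the very end of the fingers, on their centre line; the grasp point (between the pads) lies 19 mm behind it; z points along the fingers, y is the direction in which the jaws open and shut (so a half turn about z gives the same grasp; the last joint's range is limited). The gripper opens to 95 mm and grips with 3 to 60 N. Pads are 20 mm wide; open, the fingers measure 119 mm over their backs; the gripper's body (75 mm by 180 mm) begins 59 mm behind the grasp point.
Start: joints at [1.217, 0.491, 1.559, -0, 1.092, -0.106], TCP at [0.153, 0.606, 0.215] pointing down, gripper open.
Joint ranges: [-3.1, 3.1], [-0.84, 2.19], [0.05, 2.79], [-1.13, 4.28], [0.06, 2.93], [-2.69, 2.69]. Speed limits (rad/s): [2.22, 2.22, 2.79, 3.14, 3.14, 3.14].

INTERFACE

Orientations are given as a 3x3 rotation matrix whose columns are the frame's x, y, z axes.
In Python, from bench import manip gives the robot as it stands. The module is installed in compiled form; this text tells all that it offers.
- The arm moves only by the tool apply_moves, never from a script. Its argument "steps" is one flat list of numbers, 5 for each row, row after row: the finger opening in m, from 0 to 0.0951, then the shift along the tool's x, y, z in m, then the turn about the tool's z in degrees. In form: [claw, dx, dy, dz, roll, claw, dx, dy, dz, roll, ...]. A call has 1 to 20 rows; each row is the pose to reach, as a shift and turn from the pose commanded when the call began, along the tool's axes at that moment; what a row does not reach only later rows make up. A row lasts 1/8 s, in which the tool goes at most 62.5 mm and 10.7 degrees, less where a joint would pass 70% of its speed; a pose out of reach is approached as far as the arm can. A call with a gripper value outside its range is refused whole. The fingers move at their own pace and stop on an object; "squeeze" is the grip in N (left out, the last holds). Time passes only in rows, so rows that repeat a pose let the fingers close. It gives the time, the measured TCP pose, the force and the opening at its end, in the units of the state.
- manip.state(): the state, without advancing time (a new reading comes with each control period).
- manip.get_image(name): name is "scene" or "top"; returns a dict with "color" (420x560x3 uint8, red, green, blue), "fx", "fy", "cx", "cy" (pixels), "rvec" (rotation vector, rad) and "tvec" (3), from world to camera coordinates, as OpenCV has them. Camera axes: x right, y down, z forward; pixel columns grow to the right and rows downward; lengths in m; the calibration is good to about 2 mm. A picture is of the moment at which its call begins. There is no depth.
- manip.close_job(): hands the job in, once; it reports no verdict.
The state is a dict: "time_s": time; "qpos": joint angles; "qvel": joint speeds; "tau": joint torques, N m; "ee_pos": TCP position; "eef_rot": TCP orientation; "force": force on the tool from outside, world axes, zero at the start; "moment": the same for the moment, N m; "width": opening from 0.0 (shut) to 1.0 (fully open).
Only numpy, scipy, OpenCV 4.12 (cv2) and the standard library are available. Lean on these libraries where they do the work, as an engineer would, in place of code of your own. Each camera call takes 0.05 s, during which the arm holds its last target. There are 200 camera calls.

## Working session

There is one attempt and no reset: what is moved stays moved. The work goes in short steps, Python scripts to look and compute and a tool call to move; the robot and the scene stay as the last step left them, time stands still between calls to the robot, and variables do not carry over. Pictures are saved under pics/ and viewed, about 8 in all and at most 12, crops included, and the job is handed in when it is done.

Besides the shell and the picture viewer there is one more tool, called in YAML: its name, and indented under it one key for each argument. apply_moves: Moves the arm, as the interface text tells. Its arguments: {"type":"object","properties":{"steps":{"type":"array"},"squeeze":{"type":"number"}},"required":["steps"]}

```bash
mkdir -p pics; cat > h.py <<'E'
import numpy as np, cv2
from bench import manip
def snap(n,fn):
    im=manip.get_image(n); cv2.imwrite('pics/'+fn,im['color'][:,:,::-1]); np.save('pics/'+fn+'.npy',{k:im[k] for k in im},allow_pickle=True); return im
def load(fn): return np.load('pics/'+fn+'.npy',allow_pickle=True).item()
def KRt(im):
    return np.array([[im['fx'],0,im['cx']],[0,im['fy'],im['cy']],[0,0,1]]),cv2.Rodrigues(np.array(im['rvec'],float))[0],np.array(im['tvec'],float).ravel()
def proj(im,P):
    K,R,t=KRt(im); p=(np.atleast_2d(P)@R.T+t)@K.T; return p[:,:2]/p[:,2:]
def ray(im,uv):
    K,R,t=KRt(im); d=R.T@np.linalg.solve(K,[uv[0],uv[1],1]); return -R.T@t,d
def at(im,uv,z):
    c,d=ray(im,uv); return c+d*(z-c[2])/d[2]
def tri(a,ua,b,ub):
    c1,d1=ray(a,ua);c2,d2=ray(b,ub); s=np.linalg.lstsq(np.c_[d1,-d2],c2-c1,rcond=None)[0]
    p,q=c1+s[0]*d1,c2+s[1]*d2; return (p+q)/2,np.linalg.norm(p-q)
E
python3 - <<'E'
from h import *
for n in('scene','top'):
    im=snap(n,n+'0.png'); K,R,t=KRt(im); print(n,im['fx'],-R.T@t,R[2])
s=manip.state(); print(s['time_s'],s['ee_pos'],s['eef_rot'],s['width'])
a=[cv2.imread(f'pics/{n}0.png') for n in('scene','top')]
E
```

```text
scene 474.36304773229796 [1.10749915 0.67752197 1.00798172] [-0.43298109 -0.54478527 -0.71814789]
top 402.66684858707583 [ 0.48039707 -0.00698034  1.21123554] [ 0.09472481  0.02554216 -0.99517577]
0.1 [0.15316469 0.60571151 0.21412276] [[-9.69460679e-01  2.45246519e-01 -3.70540739e-04]
 [ 2.45246763e-01  9.69460243e-01 -9.28518855e-04]
 [ 1.31508498e-04 -9.91036436e-04 -9.99999500e-01]] 1.003708199576846
```

View pics/scene0.png

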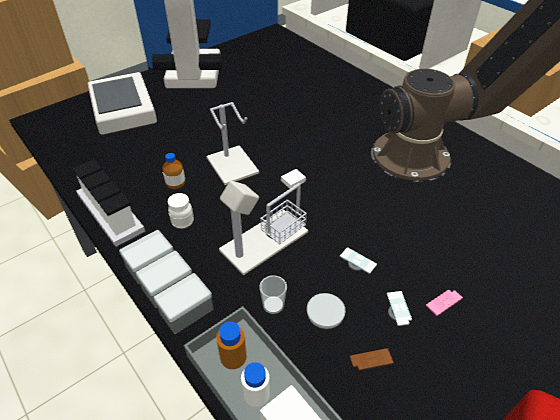

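View pics/top0.png

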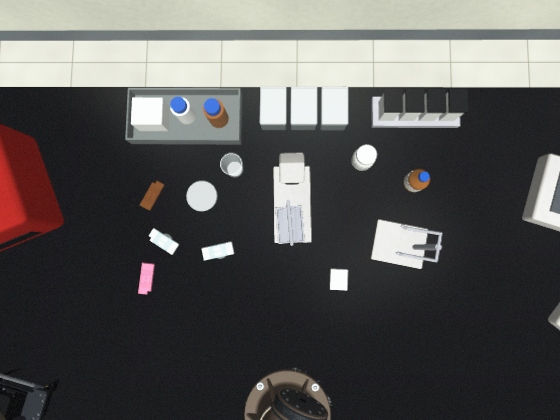

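The pictures show two pale slides: scene (358,260) / top (217,251), and scene (399,308) / top (164,242). The brown and pink pieces are decoys. The basket is on the reader at top (290,222) and the hook at top (410,246). Next I enlarge these.

```bash
cat >> h.py <<'E'
def comp(crops,fn,w=400,h=300):
    out=[]
    for f,x,y,cw in crops:
        im=cv2.imread('pics/'+f); ch=int(cw*h/w); c=cv2.resize(im[y:y+ch,x:x+cw],(w,h),interpolation=cv2.INTER_CUBIC)
        cv2.rectangle(c,(0,0),(w-1,h-1),(0,255,255),1)
        st=20
        for u in range(x-x%st+st,x+cw,st):
            p=int((u-x+.5)*w/cw); cv2.line(c,(p,0),(p,6),(0,255,0),1); cv2.putText(c,str(u),(p-10,16),0,.33,(0,255,0))
        for v in range(y-y%st+st,y+ch,st):
            p=int((v-y+.5)*h/ch); cv2.line(c,(0,p),(6,p),(0,255,0),1); cv2.putText(c,str(v),(8,p+4),0,.33,(0,255,0))
        out.append(c)
    r=[np.hstack(out[i:i+2]) for i in range(0,len(out),2)]; cv2.imwrite('pics/'+fn,np.vstack(r))
E
python3 - <<'E'
from h import *
comp([('top0.png',140,210,110),('scene0.png',330,235,110)],'c1.png',400,400)
comp([('top0.png',230,145,140),('top0.png',360,190,100),('scene0.png',210,165,110),('scene0.png',190,90,90)],'c2.png')
E
```

```text
(no output)
```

View pics/c1.png

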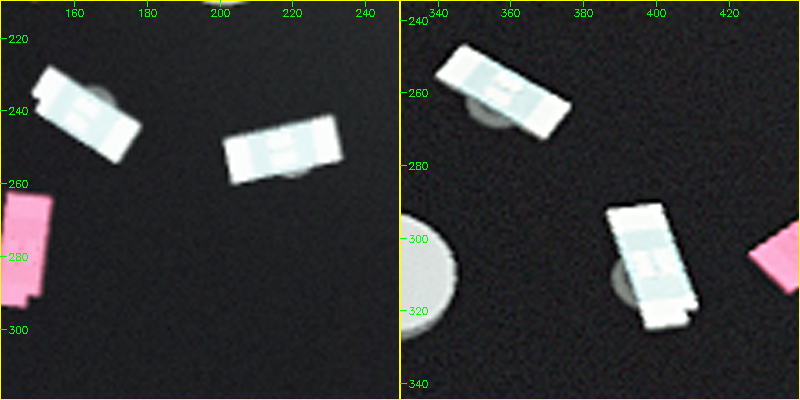

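View pics/c2.png

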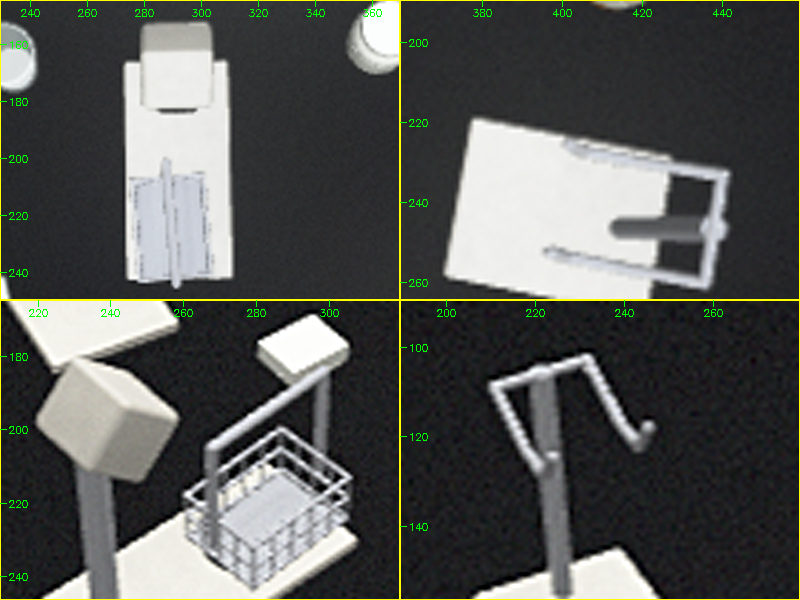

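The notched slide is the one at top (164,242), with its notch at top (150,239) and scene (408,320). The notch sits on the left of the heading, so it is label side up. The other pale slide has four whole corners and is the blank. Now I fit the poses.

```bash
cat > fit.py <<'E'
from h import *
from scipy.optimize import least_squares
T,S=load('top0.png'),load('scene0.png')
def fit(name,pts,g,zfree=True):
    def res(p):
        c,s=np.cos(p[2]),np.sin(p[2]);r=[]
        for im,uv,X in pts:
            P=[p[0]+c*X[0]-s*X[1],p[1]+s*X[0]+c*X[1],X[2]+p[3]*zfree]
            r.append(proj(im,P)[0]-uv)
        return np.ravel(r)
    o=least_squares(res,list(g)+[0],loss='soft_l1'); print(name,o.x[:2].round(4),'yaw',np.degrees(o.x[2]).round(2),'dz',o.x[3].round(4)); print(res(o.x).reshape(-1,2).round(1).tolist()); return o.x
E
python3 - <<'E'
from fit import *
for n,a,b in[('bar+x',(287.5,200),(268,206)),('bar-x',(291.5,245),(299.5,184.5)),('tip+',(402,226),(223.5,125)),('tip-',(397,252.5),(245.5,117)),('cr+',(440.5,233),(211,108)),('cr-',(436,261),(232,103))]:
    p,e=tri(T,a,S,b); print(n,p.round(4),e.round(4))
fit('slide',[(T,(153,227),(.045,-.018,.023)),(T,(178.5,243.5),(-.045,-.018,.023)),(T,(172.5,254.5),(-.045,.018,.023)),
 (S,(396.5,325),(.045,-.018,.023)),(S,(387,292.5),(-.045,-.018,.023)),(S,(401.5,290.5),(-.045,.018,.023)),(S,(411,319),(.035,.018,.023)),(S,(407.5,324),(.045,.008,.023))],(.5,.35,1.))
fit('reader',[(T,(273.5,166),(.16,.055,.012)),(T,(309.5,166),(.16,-.055,.012)),(T,(312,242),(-.07,-.055,.012)),(T,(274.5,243.5),(-.07,.055,.012)),(S,(307.5,231.5),(-.07,.055,.012)),(S,(243.5,271),(.16,.055,.012))],(.5,0,0),0)
fit('hook',[(T,(377.5,219),(-.12,.06,.012)),(T,(426.5,228.5),(.03,.06,.012)),(T,(370.5,258.5),(-.12,-.06,.012)),(T,(402,226),(-.095,.034,.205)),(T,(397,252.5),(-.095,-.034,.205)),
 (T,(440.5,233),(0,.034,.196)),(T,(436,261),(0,-.034,.196)),(S,(223.5,125),(-.095,.034,.205)),(S,(245.5,117),(-.095,-.034,.205)),(S,(211,108),(0,.034,.196)),(S,(232,103),(0,-.034,.196))],(.5,-.35,1.5))
fit('basket',[(T,(287.5,200),(.060,0,.146)),(T,(291.5,245),(-.060,0,.146)),(S,(268,206),(.058,0,.146)),(S,(299.5,184.5),(-.058,0,.146))],(.5,0,0))
E
```

```text
bar+x [0.6    0.0036 0.1475] 0.0035
bar-x [ 0.482  -0.0088  0.1436] 0.001
tip+ [ 0.5325 -0.2829  0.2054] 0.0008
tip- [ 0.4667 -0.2674  0.2122] 0.0003
cr+ [ 0.5151 -0.3757  0.2069] 0.0016
cr- [ 0.4466 -0.3653  0.2009] 0.0008
slide [0.4907 0.3738] yaw 57.43 dz -0.0002
[[0.3, 0.4], [-0.5, 0.6], [-1.3, -0.2], [0.3, -0.4], [-0.5, -0.1], [-0.8, 0.6], [-0.5, 0.4], [0.2, -0.4]]
reader [ 0.5594 -0.0121] yaw 1.65 dz 0.0
[[-0.2, 0.7], [0.3, -0.1], [-0.3, 0.4], [0.1, -0.5], [0.3, -2.3], [-0.7, 1.4]]
hook [ 0.4816 -0.369 ] yaw 259.37 dz 0.0063
[[-0.1, -0.3], [1.5, 0.1], [-0.3, 0.4], [0.4, -0.3], [0.7, 0.4], [-1.1, 0.3], [-1.0, -0.5], [0.1, -1.5], [-0.2, -0.2], [0.0, 1.3], [-0.1, 0.1]]
basket [ 0.5411 -0.0026] yaw 5.47 dz -0.0005
[[-0.2, 0.3], [-0.3, 0.4], [-0.5, 0.1], [-0.4, -0.2]]
```

```bash
cat >> h.py <<'E'
def go(*targets):
    s=manip.state(); R=np.array(s['eef_rot']); p=np.array(s['ee_pos']); a=np.degrees(np.arctan2(R[1,0],R[0,0]))
    print('t',round(s['time_s'],2),'p',p.round(4),'toolx',a.round(2),'w',round(s['width'],3),'F',np.round(s['force'],1))
    for x,y,z,yaw in targets: print((R.T@(np.array([x,y,z])-p)).round(4),'roll',round((a-yaw+180)%360-180,1))
E
python3 - <<'E'
from h import *
go((.541,-.0026,.215,185.5),(.541,-.0026,.127,185.5))
E
```

```text
t 0.1 p [0.1532 0.6057 0.2141] toolx 165.8 w 1.004 F [-0.8  0.3  0.5]
[-5.252e-01 -4.946e-01 -5.000e-04] roll -19.7
[-0.5252 -0.4945  0.0875] roll -19.7
```

apply_moves:
  steps: [0.06, -0.525, -0.495, 0, -19.7, 0.06, -0.525, -0.495, 0, -19.7, 0.06, -0.525, -0.495, 0, -19.7, 0.06, -0.525, -0.495, 0, -19.7, 0.06, -0.525, -0.495, 0, -19.7, 0.06, -0.525, -0.495, 0, -19.7, 0.06, -0.525, -0.495, 0, -19.7, 0.06, -0.525, -0.495, 0, -19.7, 0.06, -0.525, -0.495, 0, -19.7, 0.06, -0.525, -0.495, 0, -19.7, 0.06, -0.525, -0.495, 0, -19.7, 0.06, -0.525, -0.495, 0, -19.7, 0.06, -0.525, -0.495, 0, -19.7, 0.06, -0.525, -0.495, 0, -19.7, 0.06, -0.525, -0.495, 0, -19.7]
  squeeze: 30

```text
time_s: 1.98
ee_pos: [0.5403, -0.0017, 0.2147]
eef_rot: [[-0.995, -0.097, -0.0], [-0.097, 0.995, 0.0], [0.0, 0.0, -1.0]]
force: [1.1, 0.0, -0.6]
width: 0.63
```

```bash
python3 - <<'E'
from h import *
go((.541,-.0026,.215,185.5),(.541,-.0026,.127,185.5))
snap('scene','scene1.png');comp([('scene1.png',200,120,160)],'c3.png',640,480)
E
```

```text
t 1.98 p [ 0.5403 -0.0017  0.2147] toolx -174.43 w 0.63 F [ 1.1  0.  -0.6]
[-0.0006 -0.0009 -0.0003] roll 0.1
[-0.0006 -0.0009  0.0877] roll 0.1
```

View pics/c3.png

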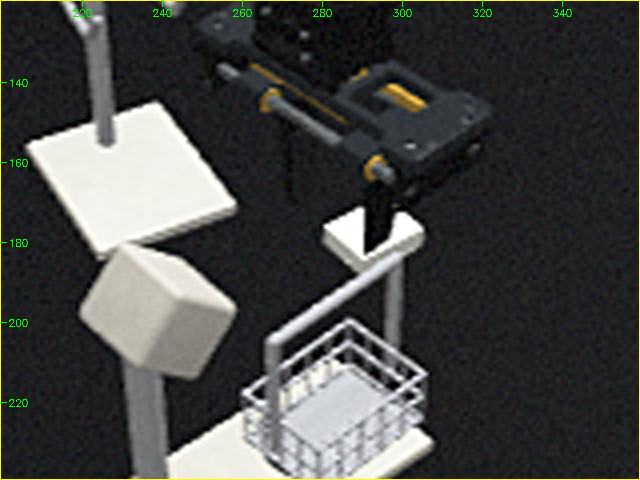

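The gripper is open above the bar, with a finger at (293,180) and the bar's middle near (285,195). I go down and close.

apply_moves:
  steps: [0.06, 0, -0.001, 0.05, 0, 0.06, 0, -0.001, 0.087, 0, 0.06, 0, -0.001, 0.087, 0, 0, 0, -0.001, 0.087, 0, 0, 0, -0.001, 0.087, 0, 0, 0, -0.001, 0.087, 0, 0, 0, -0.001, 0.087, 0, 0, 0, -0.001, 0.087, 0, 0, 0, -0.001, 0.087, 0, 0, 0, -0.001, 0.087, 0]
  squeeze: 35

```text
time_s: 3.28
ee_pos: [0.5409, -0.0036, 0.1277]
eef_rot: [[-0.995, -0.096, 0.0], [-0.096, 0.995, 0.0], [-0.0, 0.0, -1.0]]
force: [-0.3, 0.9, 2.5]
width: 0.081
```

```bash
python3 - <<'E'
from h import *
go()
E
```

```text
t 3.27 p [ 0.5409 -0.0036  0.1277] toolx -174.5 w 0.081 F [-0.3  0.9  2.5]
```

```bash
python3 - <<'E'
from h import *
go((.541,-.0036,.22,185.5),(.5074,-.2314,.22,169.4))
E
```

```text
t 3.27 p [ 0.5409 -0.0036  0.1277] toolx -174.5 w 0.081 F [-0.3  0.9  2.5]
[-0.0001  0.0001 -0.0923] roll -0.0
[ 0.0552 -0.2235 -0.0924] roll 16.1
```

apply_moves:
  steps: [0, 0, 0, -0.03, 0, 0, 0, 0, -0.06, 0, 0, 0, 0, -0.092, 0, 0, 0, 0, -0.092, 0, 0, 0.01, -0.04, -0.092, 3, 0, 0.02, -0.08, -0.092, 6, 0, 0.03, -0.12, -0.092, 9, 0, 0.04, -0.16, -0.092, 12, 0, 0.05, -0.2, -0.092, 15, 0, 0.055, -0.2235, -0.092, 16.1, 0, 0.055, -0.2235, -0.092, 16.1, 0, 0.055, -0.2235, -0.092, 16.1, 0, 0.055, -0.2235, -0.092, 16.1, 0, 0.055, -0.2235, -0.092, 16.1]

```text
time_s: 5.03
ee_pos: [0.5078, -0.2308, 0.2196]
eef_rot: [[-0.983, 0.183, 0.0], [0.183, 0.983, 0.0], [-0.0, 0.0, -1.0]]
force: [0.3, -0.3, -2.2]
width: 0.082
```

```bash
python3 - <<'E'
from h import *
go()
snap('scene','scene2.png');snap('top','top2.png');comp([('scene2.png',190,80,120),('top2.png',340,180,120)],'c4.png',400,400)
E
```

```text
t 5.03 p [ 0.5078 -0.2308  0.2196] toolx 169.46 w 0.082 F [ 0.3 -0.3 -2.2]
```

View pics/c4.png

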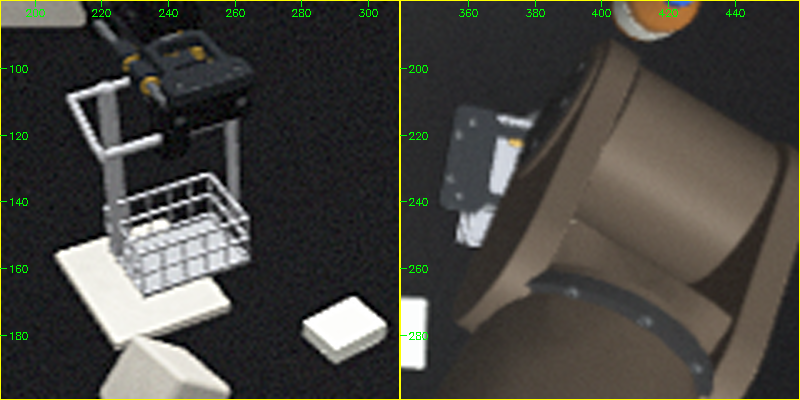

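```bash
python3 - <<'E'
from h import *
go((.4936,-.3058,.2196,169.4),(.4936,-.3058,.172,169.4))
im=load('scene2.png'); d=np.array([.983,-.183,0])*.056; c=np.array([.5078,-.2308,.238])
print(proj(im,[c+d,c-d]).round(1), proj(im,[c+d-[0,0,.13],c-d-[0,0,.13]]).round(1))
E
```

```text
t 5.12 p [ 0.5077 -0.231   0.2197] toolx 169.45 w 0.082 F [-1.1  0.1 -2.6]
[ 0.0002 -0.0761  0.    ] roll 0.0
[ 0.0002 -0.0761  0.0476] roll 0.0
[[222.1 126.5]
 [258.9 115.1]] [[225.9 163.1]
 [260.2 151.4]]
```

apply_moves:
  steps: [0, 0, -0.02, 0, 0, 0, 0, -0.045, 0, 0, 0, 0, -0.076, 0, 0, 0, 0, -0.076, 0, 0, 0, 0, -0.076, 0, 0]

```text
time_s: 5.75
ee_pos: [0.4933, -0.3065, 0.2194]
eef_rot: [[-0.983, 0.185, -0.0], [0.185, 0.983, 0.0], [0.0, 0.0, -1.0]]
force: [0.4, -0.3, -3.7]
width: 0.083
```

```bash
python3 - <<'E'
from h import *
go((.4936,-.3058,.172,169.4))
snap('scene','scene3.png');snap('top','top3.png');comp([('scene3.png',190,80,80),('top3.png',360,190,80)],'c5.png',400,400)
E
```

```text
t 5.75 p [ 0.4933 -0.3065  0.2194] toolx 169.36 w 0.083 F [ 0.4 -0.3 -3.7]
[-0.0002  0.0007  0.0474] roll -0.0
```

View pics/c5.png

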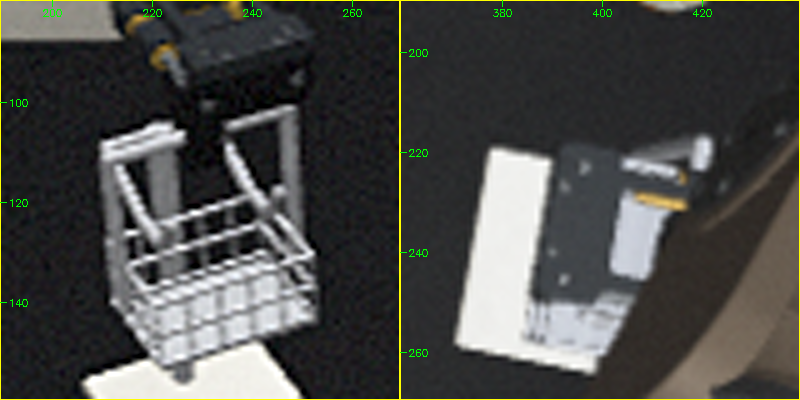

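The bar is above and behind the prong tips (scene tips about (223,125) and (245,118)). The uprights at (211,115) and (249,105) are outside the prongs. Now I lower it.

apply_moves:
  steps: [0, 0, 0.001, 0.015, 0, 0, 0, 0.001, 0.03, 0, 0, 0, 0.001, 0.04, 0, 0, 0, 0.001, 0.045, 0, 0, 0, 0.001, 0.047, 0, 0, 0, 0.001, 0.047, 0]

```text
time_s: 6.6
ee_pos: [0.4939, -0.3053, 0.1727]
eef_rot: [[-0.983, 0.184, 0.0], [0.184, 0.983, -0.0], [-0.0, -0.0, -1.0]]
force: [-0.0, -0.4, -2.4]
width: 0.086
```

```bash
python3 - <<'E'
from h import *
go()
E
```

```text
t 6.6 p [ 0.4939 -0.3053  0.1727] toolx 169.4 w 0.086 F [-0.  -0.4 -2.4]
```

Still carrying the weight, so I go a little lower.

apply_moves:
  steps: [0, 0, 0, 0.0015, 0, 0, 0, 0, 0.003, 0, 0, 0, 0, 0.004, 0, 0, 0, 0, 0.004, 0]

```text
time_s: 7.1
ee_pos: [0.494, -0.3053, 0.1696]
eef_rot: [[-0.983, 0.184, 0.001], [0.184, 0.983, -0.001], [-0.001, -0.001, -1.0]]
force: [-2.3, 1.2, 6.7]
width: 0.087
```

```bash
python3 - <<'E'
from h import *
go()
E
```

```text
t 7.1 p [ 0.494  -0.3053  0.1696] toolx 169.4 w 0.087 F [-2.3  1.2  6.7]
```

It is seated: the force now pushes up and the bar is at about 0.188. I open partly, so the fingers stay clear of the column, and rise straight up.

apply_moves:
  steps: [0.035, 0, 0, -0.001, 0, 0.035, 0, 0, -0.001, 0, 0.035, 0, 0, -0.001, 0, 0.035, 0, 0, -0.001, 0, 0.035, 0, 0, -0.02, 0, 0.035, 0, 0, -0.05, 0, 0.035, 0, 0, -0.09, 0, 0.035, 0, 0, -0.12, 0, 0.035, 0, 0, -0.12, 0]

```text
time_s: 8.22
ee_pos: [0.4943, -0.3055, 0.2906]
eef_rot: [[-0.983, 0.184, 0.003], [0.184, 0.983, -0.002], [-0.003, -0.002, -1.0]]
force: [0.2, -0.2, -1.1]
width: 0.366
```

```bash
python3 - <<'E'
from h import *
go((.4907-.022*np.cos(np.radians(57.43)),.3738-.022*np.sin(np.radians(57.43)),.15,237.4))
snap('scene','scene4.png');comp([('scene4.png',190,80,100),('scene0.png',375,275,50)],'c6.png',400,400)
E
```

```text
t 8.22 p [ 0.4943 -0.3055  0.2906] toolx 169.4 w 0.366 F [ 0.2 -0.2 -1.1]
[0.1372 0.6469 0.139 ] roll -68.0
```

View pics/c6.png

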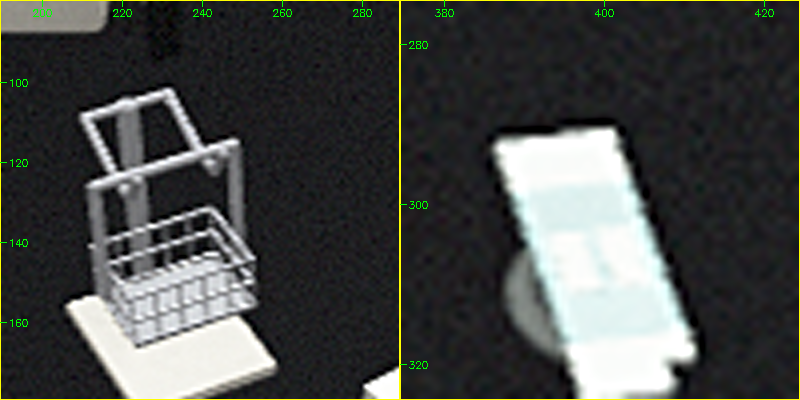

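The basket hangs on both saddles (scene (223,125) and (243,119)) and is released. Next I check the slide's rest footprint against the finger places.

```bash
python3 - <<'E'
from fit import *
pts=[at(T,u,.008)[:2] for u in((166,225.5),(159.5,229),(171,231))]+[at(S,u,.008)[:2] for u in((387.5,311),(391,305),(394,319))]
o=least_squares(lambda c:[np.hypot(*(p-c))-.022 for p in pts],[.49,.37]); a=np.radians(57.43)
d=o.x-[.4907,.3738]; print('rest local',(np.array([[np.cos(a),np.sin(a)],[-np.sin(a),np.cos(a)]])@d).round(4),o.fun.round(4))
E
```

```text
rest local [ 0.0077 -0.0166] [ 0.0063  0.0021 -0.0001 -0.0092  0.0037 -0.0084]
```

```bash
python3 - <<'E'
from h import *
c=np.array([.4907,.3738])-.026*np.array([np.cos(np.radians(57.43)),np.sin(np.radians(57.43))]); print(c)
go((*c,.2906,237.4),(*c,.1,237.4))
E
```

```text
[0.47670343 0.35188891]
t 8.28 p [ 0.4939 -0.3052  0.2889] toolx 169.4 w 0.369 F [-0.2 -0.3 -0.2]
[ 0.1377  0.6427 -0.0022] roll -68.0
[0.1379 0.6428 0.1884] roll -68.0
```

apply_moves:
  steps: [0.06, 0.013, 0.062, 0, 0, 0.06, 0.026, 0.12, 0, -6, 0.06, 0.138, 0.643, 0, -68, 0.06, 0.138, 0.643, 0, -68, 0.06, 0.138, 0.643, 0, -68, 0.06, 0.138, 0.643, 0, -68, 0.06, 0.138, 0.643, 0, -68, 0.06, 0.138, 0.643, 0, -68, 0.06, 0.138, 0.643, 0, -68, 0.06, 0.138, 0.643, 0, -68, 0.06, 0.138, 0.643, 0, -68, 0.06, 0.138, 0.643, 0, -68, 0.06, 0.138, 0.643, 0.06, -68, 0.06, 0.138, 0.643, 0.12, -68, 0.06, 0.138, 0.643, 0.188, -68, 0.06, 0.138, 0.643, 0.188, -68, 0.06, 0.138, 0.643, 0.188, -68]

```text
time_s: 10.4
ee_pos: [0.4771, 0.3519, 0.1019]
eef_rot: [[-0.539, -0.842, 0.001], [-0.842, 0.539, 0.0], [-0.001, -0.0, -1.0]]
force: [-0.2, -0.3, -0.1]
width: 0.632
```

```bash
python3 - <<'E'
from h import *
go((.4767,.3519,.04,237.4),(.4767,.3519,.005,237.4))
snap('scene','scene5.png');comp([('scene5.png',350,240,100)],'c7.png',500,400)
E
```

```text
t 10.4 p [0.4771 0.3519 0.1019] toolx -122.63 w 0.632 F [-0.2 -0.3 -0.1]
[0.0003 0.0003 0.0619] roll -0.0
[0.0003 0.0003 0.0969] roll -0.0
```

View pics/c7.png

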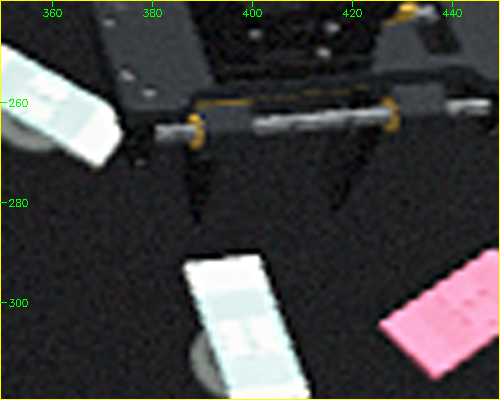

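The fingers flank the clear end (tips at (388,283) and (417,282), slide end at (394,292)), well away from the blank. I descend and close.

apply_moves:
  steps: [0.06, 0, 0, 0.05, 0, 0.06, 0, 0, 0.075, 0, 0.06, 0, 0, 0.09, 0, 0.06, 0, 0, 0.096, 0, 0.06, 0, 0, 0.096, 0, 0.06, 0, 0, 0.096, 0]

```text
time_s: 11.2
ee_pos: [0.4769, 0.3525, 0.0057]
eef_rot: [[-0.539, -0.843, 0.001], [-0.843, 0.539, 0.001], [-0.001, -0.001, -1.0]]
force: [-1.0, 0.8, 0.6]
width: 0.632
```

```bash
python3 - <<'E'
from h import *
go((.4767,.3519,.005,237.4))
E
```

```text
t 11.2 p [0.4769 0.3525 0.0057] toolx -122.59 w 0.632 F [-1.   0.8  0.6]
[ 0.0006 -0.0002  0.0007] roll 0.0
```

apply_moves:
  steps: [0.044, 0, 0, 0, 0, 0.042, 0, 0, 0, 0, 0.04, 0, 0, 0, 0, 0.03, 0, 0, 0, 0, 0.03, 0, 0, 0, 0, 0.03, 0, 0, 0, 0, 0.03, 0, 0, 0, 0]
  squeeze: 20

```text
time_s: 12.08
ee_pos: [0.4764, 0.3523, 0.0047]
eef_rot: [[-0.539, -0.842, 0.0], [-0.842, 0.539, 0.0], [-0.0, 0.0, -1.0]]
force: [0.1, -0.5, 0.7]
width: 0.381
```

```bash
python3 - <<'E'
from h import *
go()
E
```

```text
t 12.07 p [0.4764 0.3523 0.0047] toolx -122.6 w 0.381 F [ 0.1 -0.5  0.7]
```

Gripped at 36 mm. I lift and carry it to just above the reader place.

```bash
python3 - <<'E'
from h import *
go((.5004,-.0138,.11,181.65))
E
```

```text
t 12.07 p [0.4764 0.3523 0.0047] toolx -122.6 w 0.381 F [ 0.1 -0.5  0.7]
[ 0.2955 -0.2174 -0.1054] roll 55.8
```

apply_moves:
  steps: [0.03, 0, 0, 0, 0, 0.03, 0, 0, -0.01, 0, 0.03, 0, 0, -0.03, 0, 0.03, 0, 0, -0.06, 0, 0.03, 0, 0, -0.105, 0, 0.03, 0, 0, -0.105, 0]
  squeeze: 30

```text
time_s: 12.82
ee_pos: [0.4776, 0.353, 0.1132]
eef_rot: [[-0.539, -0.843, 0.005], [-0.843, 0.539, 0.003], [-0.005, -0.003, -1.0]]
force: [0.8, 0.8, -0.3]
width: 0.375
```

```bash
python3 - <<'E'
from h import *
go((.5004,-.0138,.11,181.65))
E
```

```text
t 12.82 p [0.4776 0.353  0.1132] toolx -122.59 w 0.375 F [ 0.8  0.8 -0.3]
[ 0.2968 -0.2168  0.0022] roll 55.8
```

apply_moves:
  steps: [0.03, 0.035, -0.026, 0, 6, 0.03, 0.07, -0.052, 0, 13, 0.03, 0.105, -0.077, 0, 20, 0.03, 0.14, -0.103, 0, 27, 0.03, 0.175, -0.128, 0, 34, 0.03, 0.21, -0.154, 0, 41, 0.03, 0.25, -0.183, 0, 48, 0.03, 0.28, -0.205, 0, 53, 0.03, 0.296, -0.2165, 0, 55.8, 0.03, 0.296, -0.2165, 0, 55.8, 0.03, 0.296, -0.2165, 0, 55.8, 0.03, 0.296, -0.2165, 0, 55.8]

```text
time_s: 14.32
ee_pos: [0.4992, -0.0129, 0.1095]
eef_rot: [[-1.0, -0.03, -0.0], [-0.03, 1.0, 0.0], [0.0, 0.0, -1.0]]
force: [0.2, -0.4, -0.2]
width: 0.37
```

```bash
python3 - <<'E'
from h import *
go((.5004,-.0138,.068,181.65))
snap('scene','scene6.png');snap('top','top6.png');comp([('scene6.png',220,170,100),('top6.png',250,160,90)],'c8.png',400,400)
E
```

```text
t 14.32 p [ 0.4992 -0.0129  0.1095] toolx -178.3 w 0.37 F [ 0.2 -0.4 -0.2]
[-0.0011 -0.0009  0.0415] roll 0.0
```

View pics/c8.png

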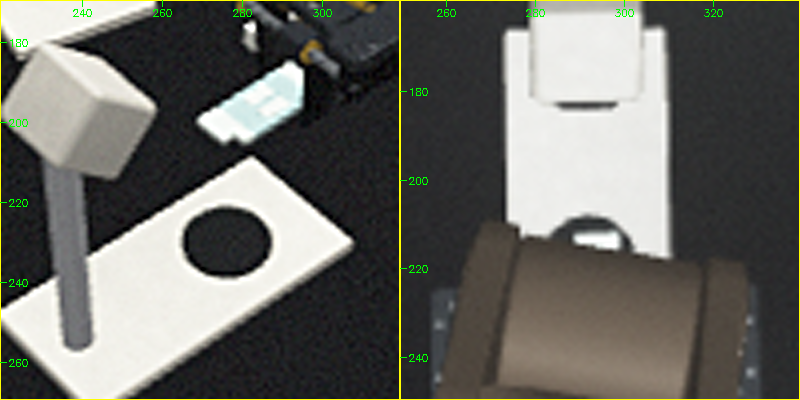

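Picture: pad ellipse in scene from (265,229) to (287.5,229), centre about (276.3,229.5). The slide is held label side up, with the notch at scene (280,204), frosted end towards the column. I fit both for the correction.

```bash
python3 - <<'E'
from fit import *
S6,T6=load('scene6.png'),load('top6.png')
print('pad scene',at(S6,(276.3,229.6),.016).round(4)); e=at(T6,(292.3,207.7),.016); print('pad top-front edge ->centre',(e-[.032,0,0]).round(4))
# reader yaw / y from top picture edges by line fits
g=cv2.cvtColor(T6['color'],cv2.COLOR_RGB2GRAY).astype(float)
L=[];Rr=[]
for v in range(188,205):
    r=g[v]; d=np.diff(r[262:325]); 
    for lst,dd in((L,d[:25]),(Rr,-d[35:])):
        i=int(np.argmax(dd)); w=np.clip(dd[max(0,i-1):i+2],0,None); u=(np.arange(max(0,i-1),max(0,i-1)+len(w))*w).sum()/w.sum()+262.5+(0 if lst is L else 35)
        lst.append(at(T6,(u,v),.012)[:2])
for l in(L,Rr):
    l=np.array(l); c=np.polyfit(l[:,0],l[:,1],1); print('edge y@.56',np.polyval(c,.56).round(4),'yaw',np.degrees(np.arctan(c[0])).round(2))
x=fit('slide',[(S6,(268.3,200),(.045,-.018,.128)),(S6,(277,205.5),(.045,.008,.128)),(S6,(279.8,203.5),(.035,.008,.128)),(S6,(282,206),(.035,.018,.128)),(T6,(288.6,212),(.045,.008,.128)),(T6,(299.2,212),(.045,-.018,.128))],(.526,-.012,.03))
print('frosted',x[:2]+.033*np.array([np.cos(x[2]),np.sin(x[2])]),'expected',manip.state()['ee_pos'][:2]+.059*np.array([.9996,.0288]))
E
```

```text
pad scene [ 0.5599 -0.0106  0.016 ]
pad top-front edge ->centre [ 0.5613 -0.0109  0.016 ]
edge y@.56 0.0438 yaw 1.76
edge y@.56 -0.0634 yaw 0.07
slide [ 0.5244 -0.0127] yaw 5.65 dz -0.0021
[[0.9, 0.4], [-0.9, -0.1], [-1.0, 0.0], [-0.5, -0.5], [-0.1, 1.0], [-1.1, 0.2]]
frosted [ 0.55723965 -0.00946971] expected [ 0.5582658  -0.01135113]
```

```bash
python3 - <<'E'
from h import *
go((.5012,-.013,.0682,181.5))
E
```

```text
t 14.43 p [ 0.4993 -0.0131  0.1096] toolx -178.32 w 0.374 F [-0.4  0.8  0.4]
[-0.0019 -0.      0.0414] roll 0.2
```

apply_moves:
  steps: [0.03, -0.002, 0, 0.015, 0, 0.03, -0.002, 0, 0.03, 0, 0.03, -0.002, 0, 0.0415, 0, 0.03, -0.002, 0, 0.0415, 0, 0.03, -0.002, 0, 0.0415, 0, 0.03, -0.002, 0, 0.0415, 0, 0.03, -0.002, 0, 0.0415, 0, 0.03, -0.002, 0, 0.0415, 0]

```text
time_s: 15.42
ee_pos: [0.5014, -0.0137, 0.0683]
eef_rot: [[-1.0, -0.028, 0.0], [-0.028, 1.0, 0.0], [-0.0, 0.0, -1.0]]
force: [0.2, 0.1, -0.4]
width: 0.373
```

```bash
python3 - <<'E'
from h import *
go()
im=snap('scene','scene7.png');comp([('scene7.png',230,170,80),('scene7.png',190,80,100)],'c9.png',400,400)
p=np.array(manip.state()['ee_pos']); a=np.radians(1.6); g=p+[0,0,.0182]
for X in((.071,-.018),(.071,.008),(.061,.008),(.061,.018),(.059,0)):
    print(X,proj(im,g+[np.cos(a)*X[0]-np.sin(a)*X[1],np.sin(a)*X[0]+np.cos(a)*X[1],0]).round(1))
E
```

```text
t 15.43 p [ 0.5014 -0.0137  0.0683] toolx -178.4 w 0.373 F [ 0.2  0.1 -0.4]
(0.071, -0.018) [[268.  210.4]]
(0.071, 0.008) [[274.2 215.7]]
(0.061, 0.008) [[277.1 214. ]]
(0.061, 0.018) [[279.5 216. ]]
(0.059, 0) [[275.7 212. ]]
```

View pics/c9.png

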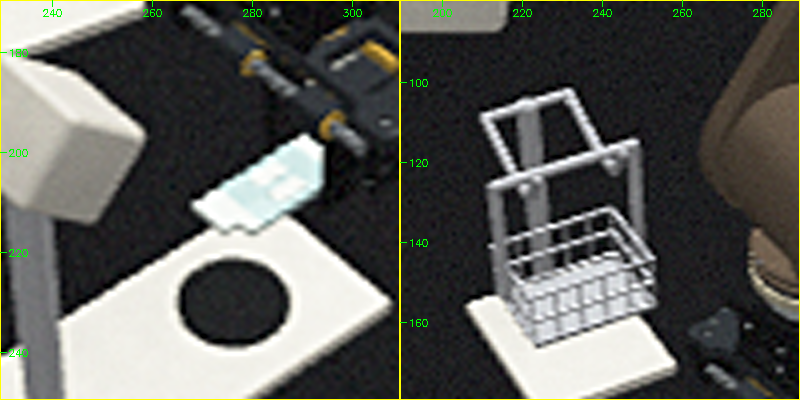

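The corners seen at (268,210), (275,216) and (280,216) match the predicted ones within about 1 px. The basket still hangs on both saddles, so I hand in.

```bash
python3 -c "
from h import *
s=manip.state(); print(np.round(s['qvel'],3)); print(manip.close_job())"
```

```text
[ 0.001  0.003  0.001 -0.     0.001 -0.   ]
the job is handed in; nothing more can be done
None
```

I did the job in the order asked and handed it in at about 15.4 s of robot time. No verdict was reported.

- **Basket:** It hangs by its handle on both saddles and is released. The last picture showed it unmoved since the release.
- **Slide:** I gripped the notched slide across its width, about 26 mm from its middle (4 mm further out than the marked place, to clear the rest's foot). It is held level, label side up, with the frosted end over the pad and pointing at the column.
- **Final position:** By the arm pose and grip, the frosted point is about 70 mm above the pad. It is within about 2 mm of the pad centre sideways. In the last scene image the slide's corners lay within about 1 px of where the arm pose put them. The arm was still, with joint speeds of at most 0.003 rad/s.

**Checks that disagreed:**
- A short-baseline fit of the held slide gave a yaw of 5.7° and a height about 2 mm lower. I trusted the jaw alignment (1.6°) and the last-image match instead.
- The fit of the rest's position was inconsistent by up to 9 mm. I allowed for that by gripping further out, and felt no contact.
- The hook's height fitted 6 mm higher than the text says. The basket actually seated where the text gives it.

I did not check the bystanders in a separate picture at the end. I measured no contact with any of them.

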